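Close down the robot-hand repair bench

ROBOT

A 6-joint arm with a two-finger parallel gripper is mounted at the origin on the work surface. World frame = base frame: x ahead of the robot, y to its left, z up, the work surface at z = 0. Lengths are in m, angles in rad, forces in N, time in s.
With the tool pointing down it reaches from about 0.3 to 0.85 m from the base axis. Payload 5.4 kg.
Tool frame: the origin (TCP) lies at the very end of the fingers, on their centre line; the grasp point (between the pads) lies 19 mm behind it; z points along the fingers, y is the line along which they close (so a half turn about z gives the same grasp; the last joint's range is limited). The gripper opens to 85 mm and grips with 20 to 120 N. Pads are 22 mm wide; open, the fingers measure 114 mm over their backs; the gripper's body (76 mm by 85 mm) begins 54 mm behind the grasp point. The pads swing forward as they close: fully open they stand 13 mm farther back than shut.
Start: joints at [0.927, 0.158, 1.597, -0, 1.386, -0.21], TCP at [0.242, 0.522, 0.231] pointing down, gripper open.
Joint ranges: [-2.91, 2.91], [-0.94, 2.29], [0.18, 2.7], [-1.29, 4.43], [0.17, 2.64], [-3, 3]. Speed limits (rad/s): [2.57, 2.57, 3.14, 3.14, 3.14, 3.14].

INTERFACE

Orientations are given as a unit quaternion [x, y, z, w].
In Python, from rig import robot gives the robot as it stands.
- The arm moves only by the tool step_arm, never from a script. Its argument "motion" is a list that holds one entry, the list of rows, each a list of 7 numbers: the opening, from 0 (shut) to 1 (fully open), then the shift along the tool's x, y, z in units of 50 mm (1.0 is 50 mm), then the turn, a rotation vector about the tool's x, y, z in rad. A call has 1 to 20 rows; each row shifts and turns the commanded pose from where the row before left it, along the tool's axes as they then stand; what a row does not reach is not made up. A row lasts 1/8 s, in which the tool goes at most 62.5 mm and 10.7 degrees, less where a joint would pass 70% of its speed; a pose out of reach is approached as far as the arm can. A call is refused whole if a number of a shift passes 1 or a number of a turn 0.188, either way. A call with a gripper value outside its range is refused whole. The fingers move at their own pace and stop on an object; "force" is the grip in N (left out, the last holds). Time passes only in rows, so rows that do not move let the fingers close. It gives the time, the measured TCP pose, the force, the opening and the grip force at its end, in the units of the state.
- robot.sense(): the state, without advancing time (a new reading comes with each control period).
- robot.snapshot(name): name is "side" or "top" or "wrist"; returns the picture (420x560x3 uint8, blue, green, red); there is no depth.
- robot.camera_params(name): a dict with "fx", "fy", "cx", "cy" (pixels), "camera_from_world" (4x4, takes a point from world to camera coordinates). Camera axes: x right, y down, z forward; pixel columns grow to the right and rows downward; lengths in m; the calibration is good to about 2 mm. A picture is of the moment at which its call begins: read the wrist's pose just before it. camera_params takes no time and is no camera call; for the wrist camera it gives the pose at the moment of the call.
- robot.finish_job(): hands the job in; it is judged then, once.
Trained networks look in the newest picture that a camera, given by its name, has taken for a name from the list of things; names that differ only in an ending like _2 or _b are one class to them, and where a whole thing is asked for, a point or a joint stands for the part that bears it (a point fixed in the world has none). Each returns a list of dicts, best first, with "score" (0 to 1); they miss things now and then, are a little off and sometimes report something else, mostly with a low value. They report only what shows in the picture. A call takes as long as a camera call.
- robot.recognise(camera, thing): "xyz" ([x, y, z] in m, in the coordinates of the camera as it stood for that picture, good to about 4 mm: the middle of the surface that is visible of it).
- robot.outline_of(camera, thing): "mask" (420x560 bool, what is visible of it).
- robot.pinpoint(camera, thing): "xyz" ([x, y, z] in m, in the coordinates of the camera as it stood for that picture, good to about 4 mm: a listed point, or the origin of a listed thing).
The state is a dict: "t": time; "joint_pos": joint angles; "qd": joint speeds; "tau": joint torques, N m; "eef_pos": TCP position; "eef_rot": TCP orientation; "wrist_force": force on the tool from outside, world axes, zero at the start; "wrist_torque": the same for the moment, N m; "gripper_width": finger opening in m; "grip_force": force on a finger pad.
Only numpy, scipy, OpenCV 4.12 (cv2) and the standard library are available. Lean on these libraries where they do the work, as an engineer would, in place of code of your own. Each camera call takes 0.05 s, during which the arm holds its last target. There are 200 camera calls.

TASK

Close this repair bench down for the night: put the lid of its own colour on every open parts tub so that it lies flat and fully down, seat the hand's controller fully home over both pegs of its charging base, and hang the headset by its headband on the arm of the hook stand. Lids that have no tub are not needed. Do not tip a tub over, and leave the mug, the tape roll and the screwdriver where they are.

Things in the scene. Friction and masses are not known exactly. Their poses are not given: they have to be found in the camera images.
- tub_blue: open round blue parts tub holding a few small motors, 80 mm outside diameter, 74 mm inside, 55 mm high, standing upright; origin at the centre of its underside, z up. May be absent (None)
- tub_yellow: open round yellow parts tub holding a few small motors, 80 mm outside diameter, 74 mm inside, 55 mm high, standing upright; origin at the centre of its underside, z up. May be absent (None)
- tub_red: open round red parts tub holding a few small motors, 80 mm outside diameter, 74 mm inside, 55 mm high, standing upright; origin at the centre of its underside, z up. May be absent (None)
- tub_white: open round white parts tub holding a few small motors, 80 mm outside diameter, 74 mm inside, 55 mm high, standing upright; origin at the centre of its underside, z up. May be absent (None)
- lid_blue: blue lid, knob up: plug 64 mm wide, 8 mm high (goes inside the tub's rim); on it a disc 86 mm wide, 6 mm thick (rests on the rim); on that a grip bar 36 (lid x) by 18 (lid y) mm, 28 mm high. Origin: centre of plug's underside; disc top at z = 14 mm, bar top at 42 mm. Fully on, its origin is 47 mm above the tub's; any yaw will do. 70 g
- lid_yellow: yellow lid, knob up: plug 64 mm wide, 8 mm high (goes inside the tub's rim); on it a disc 86 mm wide, 6 mm thick (rests on the rim); on that a grip bar 36 (lid x) by 18 (lid y) mm, 28 mm high. Origin: centre of plug's underside; disc top at z = 14 mm, bar top at 42 mm. Fully on, its origin is 47 mm above the tub's; any yaw will do. 70 g
- lid_red: red lid, knob up: plug 64 mm wide, 8 mm high (goes inside the tub's rim); on it a disc 86 mm wide, 6 mm thick (rests on the rim); on that a grip bar 36 (lid x) by 18 (lid y) mm, 28 mm high. Origin: centre of plug's underside; disc top at z = 14 mm, bar top at 42 mm. Fully on, its origin is 47 mm above the tub's; any yaw will do. 70 g
- lid_white: white lid, knob up: plug 64 mm wide, 8 mm high (goes inside the tub's rim); on it a disc 86 mm wide, 6 mm thick (rests on the rim); on that a grip bar 36 (lid x) by 18 (lid y) mm, 28 mm high. Origin: centre of plug's underside; disc top at z = 14 mm, bar top at 42 mm. Fully on, its origin is 47 mm above the tub's; any yaw will do. 70 g
- controller: black box 100 (x) by 60 (y) by 50 mm high, green circuit boards on its sides, on its top centre an aluminium grip fin 60 (x) by 20 (y) by 30 mm high (top at z = 80 mm). In the underside two 14 mm square sockets, 20 mm deep, at x = +32 and -32 mm. Origin: centre of the underside, z up. About 0.4 kg
- dock: grey charging base fixed to the bench: plate 110 mm (x) by 70 mm (y) by 12 mm high, with two upright brass pegs 10 mm in diameter and 14 mm high (tapered in their top 5 mm) at x = +32 and -32 mm. Origin at the centre of the plate's underside. The controller fits either way round
- dock_seat (a point): centre of the charging base's top face (12 mm above the bench), between the pegs; axes as the base. The seated controller's origin coincides with it
- headset: headset standing on its ear cups, 150 mm wide (y), 168 mm high. Headband top: a flat straight bar along y, 94 mm long, 24 wide (x), 8 thick, z = 160 to 168 mm, free space below it; slanting pieces join it to side arms at y = +-62; cups 60 (x) by 26 (y) by 75 mm high at y = +-58. Origin: midway between the cups at their underside, z up. 0.22 kg
- headset_band (a point): centre of the headset's flat headband bar, 164 mm above the headset's origin; axes as the headset
- hook_stand: hook stand fixed to the bench: dark foot plate 120 x 100 x 12 mm, a 16 mm square upright post 210 mm high at x = +60 mm, and from it an orange flat-topped arm 24 mm wide and 12 mm thick that runs level towards the stand's -x to x = -50 mm, where an end stop 8 mm thick rises to z = 220 mm. Origin on the bench under the middle of the arm
- hook_arm (a point): top of the hook's arm at its middle, 206 mm above the bench; the arm runs along this frame's x, its free end with the stop at -x
- mug: blue mug, 80 mm wide, 90 mm high, bystander; origin at the centre of its underside
- tape_roll: roll of yellow tape lying flat, 92 mm in diameter, 24 mm high, bystander; origin at the centre of its underside
- screwdriver: screwdriver lying on the bench, 170 mm long (x), bystander; origin at its middle on the bench

How it is judged:
By the outcome, as a careful person would: the job done as asked, in the order asked, and still so for the second after the job is handed in, with the robot touching nothing.
Of tub_blue, tub_yellow, tub_red, tub_white only 3 to 4 are there at a start; the rules pass over those that are not, and their reading is None.
At some moment in a run one of tub_blue, tub_yellow, tub_red, tub_white, lid_blue, lid_yellow, lid_red, lid_white may be knocked a few centimetres aside while the robot is not near it.
It also fails if it takes over 210 s, if anything falls off the work surface, if the arm or the gripper's body presses on something with over 40 N, if the wrist force passes 120 N, or if a joint passes its speed limit or range.

## Working session

There is one attempt and no reset: what is moved stays moved. The work goes in short steps, Python scripts to look and compute and a tool call to move; the robot and the scene stay as the last step left them, time stands still between calls to the robot, and variables do not carry over. Pictures are saved under pics/ and viewed, at most 14 in all, crops included, and the job is handed in when it is done.

Besides the shell and the picture viewer there is one more tool, called after "Call:" as a command line: name --argument value ..., lists and objects as JSON in quotes. step_arm: Moves the arm, as the interface text tells. Its arguments: {"type":"object","properties":{"motion":{"type":"array"},"force":{"type":"number"}},"required":["motion"]}

```bash
mkdir -p pics; ls; cat > h.py <<'E'
import numpy as np, cv2
from rig import robot
from scipy.spatial.transform import Rotation as R
def toworld(cam,p,T=None):
    T=np.array(robot.camera_params(cam)["camera_from_world"]) if T is None else T
    return (np.linalg.inv(T)@np.r_[p,1])[:3]
def pix(cam,p,c=None):
    c=c or robot.camera_params(cam); q=np.array(c["camera_from_world"])@np.r_[p,1]
    return np.array([c["fx"]*q[0]/q[2]+c["cx"],c["fy"]*q[1]/q[2]+c["cy"]])
def ray(cam,u,v,z,c=None):
    c=c or robot.camera_params(cam); Ti=np.linalg.inv(np.array(c["camera_from_world"]))
    d=Ti[:3,:3]@np.array([(u-c["cx"])/c["fx"],(v-c["cy"])/c["fy"],1]); o=Ti[:3,3]
    return o+d*(z-o[2])/d[2]
def st():
    s=robot.sense(); print("t",round(s["t"],2),"tcp",np.round(s["eef_pos"],4),"q",np.round(s["eef_rot"],3),"j",np.round(s["joint_pos"],2),"w",round(s["gripper_width"],4)); 
    print(np.round(R.from_quat(s["eef_rot"]).as_matrix(),3).tolist()); return s
E
python3 - <<'E'
from h import *
st()
for c in ["top","side"]:
    cv2.imwrite(f"pics/{c}0.png",robot.snapshot(c))
    p=robot.camera_params(c); print(c,p["fx"],np.round(np.linalg.inv(p["camera_from_world"]),3).tolist())
    for n in "tub_blue tub_yellow tub_red tub_white lid_blue lid_yellow lid_red lid_white controller dock_seat headset_band hook_arm mug tape_roll screwdriver".split():
        if c=="side" and n in("mug","tape_roll","screwdriver"): continue
        print(c,n,[(np.round(toworld(c,d["xyz"]),3).tolist(),round(d["score"],2)) for d in robot.pinpoint(c,n)][:3])
st()
E
```

```text
pics
t 0.0 tcp [0.2413 0.5212 0.2303] q [ 0.215  0.977 -0.001 -0.   ] j [ 0.93  0.16  1.6  -0.    1.39 -0.21] w 0.0853
[[-0.907, 0.42, -0.001], [0.42, 0.907, -0.002], [0.0, -0.002, -1.0]]
top 383.58731721921237 [[-0.002, -0.998, 0.065, 0.511], [-1.0, 0.001, -0.01, -0.015], [0.01, -0.065, -0.998, 1.117], [0.0, 0.0, 0.0, 1.0]]
top tub_blue [([0.63, 0.083, -0.002], 0.8)]
top tub_yellow [([0.591, 0.225, 0.001], 0.87)]
top tub_red []
top tub_white [([0.595, -0.23, 0.001], 0.57)]
top lid_blue [([0.484, -0.064, 0.0], 0.7)]
top lid_yellow [([0.485, 0.058, -0.003], 0.77), ([0.591, 0.224, -0.0], 0.52)]
top lid_red [([0.436, -0.165, -0.002], 0.83), ([0.542, 0.383, 0.207], 0.56), ([0.371, 0.285, -0.003], 0.54)]
top lid_white [([0.781, 0.157, 0.001], 0.52)]
top controller [([0.364, -0.308, 0.001], 0.75)]
top dock_seat [([0.565, -0.397, 0.013], 0.74), ([0.763, -0.29, 0.001], 0.56)]
top headset_band [([0.371, 0.283, 0.163], 0.81), ([0.364, -0.31, 0.002], 0.4)]
top hook_arm [([0.541, 0.384, 0.205], 0.9)]
top mug [([0.794, -0.082, 0.0], 0.65)]
top tape_roll [([0.78, 0.157, 0.002], 0.65), ([0.611, -0.
[... 381 characters left out ...]
[([0.614, -0.091, -0.001], 0.89)]
side tub_white [([0.598, -0.226, 0.0], 0.91)]
side lid_blue [([0.486, -0.067, 0.001], 0.98)]
side lid_yellow [([0.48, 0.06, 0.002], 0.81), ([0.44, -0.165, -0.001], 0.39)]
side lid_red [([0.441, -0.164, 0.001], 0.74)]
side lid_white [([0.466, 0.169, 0.0], 0.59)]
side controller [([0.365, -0.308, 0.003], 0.81)]
side dock_seat [([0.567, -0.395, 0.013], 0.92), ([0.487, -0.065, -0.001], 0.21)]
side headset_band [([0.375, 0.282, 0.169], 0.69)]
side hook_arm [([0.544, 0.383, 0.208], 0.92)]
t 1.45 tcp [0.2417 0.5217 0.2313] q [ 0.215  0.977 -0.    -0.   ] j [ 0.93  0.16  1.6  -0.    1.39 -0.21] w 0.0852
[[-0.907, 0.42, -0.0], [0.42, 0.907, -0.0], [-0.0, -0.0, -1.0]]
```

View pics/top0.png

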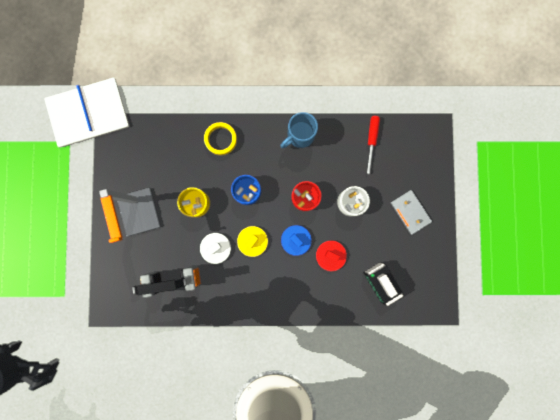

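View pics/side0.png

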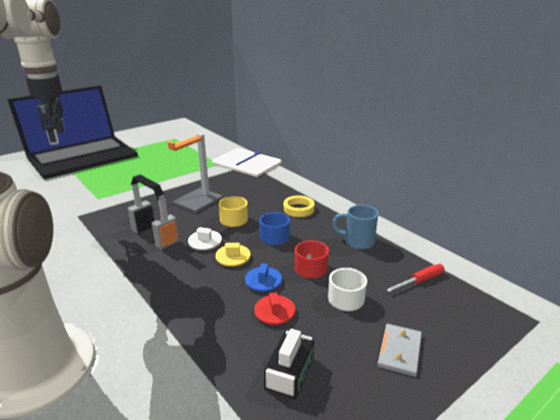

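The top view shows four tubs: yellow (193,202), blue (246,189), red (306,195) and white (353,201). The lids are white (215,248), yellow (252,241), blue (296,240) and red (331,256). The detections agree with this. Next I'll get the yaws from the wrist camera.

```bash
cat >> h.py <<'E'
def go(x,y,z,ang=None):
    """ang: world angle (deg) of tool y, mod 180. prints turn about tool z, then shifts (50mm units) in final frame"""
    s=robot.sense(); M=R.from_quat(s["eef_rot"]).as_matrix(); p=np.array(s["eef_pos"]); j=s["joint_pos"]
    a0=np.degrees(np.arctan2(M[1,1],M[0,1]))
    ang=a0 if ang is None else ang
    j1=np.degrees(np.arctan2(y,x)); best=None
    for k in(-360,-180,0,180,360):
        a=ang+k; j6=j1-a
        if abs(j6)<160 and (best is None or abs(a-a0)<abs(best-a0)): best=a
    turn=-(best-a0); t=np.radians(best)
    Y=np.array([np.cos(t),np.sin(t),0]); Z=np.array([0,0,-1.]); X=np.cross(Y,Z)
    d=np.array([x,y,z])-p
    sh=np.array([X@d,Y@d,Z@d])/.05
    print("t",round(s["t"],1),"tcp",np.round(p,4),"tilt",np.round(M[:,2],3),"turn_z(rad)",round(np.radians(turn),3),"shift",np.round(sh,3),"j6end",round(j1-best),"w",round(s["gripper_width"],4),"F",np.round(s["wrist_force"],1),"grip",round(s["grip_force"],1))
E
python3 - <<'E'
from h import *
s=st(); c=robot.camera_params("wrist"); T=np.eye(4);T[:3,:3]=R.from_quat(s["eef_rot"]).as_matrix();T[:3,3]=s["eef_pos"]
print(np.round(np.array(c["camera_from_world"])@T,3), c["fx"])
go(.40,.0,.40,90)
E
```

```text
t 1.45 tcp [0.2417 0.5217 0.2313] q [ 0.215  0.977 -0.    -0.   ] j [ 0.93  0.16  1.6  -0.    1.39 -0.21] w 0.0852
[[-0.907, 0.42, -0.0], [0.42, 0.907, -0.0], [-0.0, -0.0, -1.0]]
[[ 0.001  1.    -0.     0.   ]
 [-0.951  0.001 -0.308  0.031]
 [-0.308  0.     0.951  0.161]
 [ 0.     0.     0.     1.   ]] 305.39330772164925
t 1.4 tcp [0.2417 0.5217 0.2313] tilt [-0. -0. -1.] turn_z(rad) -0.434 shift [ -3.166 -10.434  -3.374] j6end -90 w 0.0852 F [-0.  -0.3 -0.2] grip 0.0
```

Call:
step_arm --motion '[[[1,0,-0.9,-0.9,0,0,-0.1085],[1,0,-0.9,-0.9,0,0,-0.1085],[1,0,-0.9,-0.9,0,0,-0.1085],[1,0,-0.9,0,0,0,-0.1085],[1,-0.3,-1,0,0,0,0],[1,-0.4,-1,0,0,0,0],[1,-0.5,-1,0,0,0,0],[1,-0.5,-1,0,0,0,0],[1,-0.5,-1,0,0,0,0],[1,-0.3,-1,0,0,0,0],[1,0,0,0,0,0,0],[1,0,0,0,0,0,0]]]'

```text
t: 2.95
eef_pos: [0.3196, 0.0521, 0.364]
eef_rot: [0.0, 1.0, 0.0, 0.0]
wrist_force: [0.0, 0.3, -0.5]
gripper_width: 0.0855
grip_force: 0.0
```

```bash
python3 - <<'E'
from h import *
go(.4,0,.4,90)
c=robot.camera_params("wrist"); im=robot.snapshot("wrist"); cv2.imwrite("pics/w1.png",im)
T=np.array(c["camera_from_world"])
for n in "tub_blue tub_yellow tub_red tub_white lid_blue lid_yellow lid_red lid_white".split():
    print(n,[(np.round(toworld("wrist",d["xyz"],T),3).tolist(),round(d["score"],2)) for d in robot.pinpoint("wrist",n)][:2])
E
```

```text
t 3.0 tcp [0.3196 0.0521 0.364 ] tilt [ 0.  0. -1.] turn_z(rad) -0.0 shift [-1.608 -1.043 -0.72 ] j6end -90 w 0.0855 F [ 0.   0.3 -0.5] grip 0.0
tub_blue [([0.625, 0.081, -0.001], 0.88)]
tub_yellow [([0.592, 0.233, 0.003], 0.77)]
tub_red [([0.608, -0.089, 0.001], 0.72)]
tub_white [([0.599, -0.225, 0.002], 0.87), ([0.625, 0.078, -0.001], 0.46)]
lid_blue [([0.487, -0.06, 0.001], 0.95), ([0.793, -0.083, 0.003], 0.61)]
lid_yellow [([0.482, 0.064, -0.002], 0.76)]
lid_red [([0.441, -0.162, -0.001], 0.94)]
lid_white [([0.464, 0.17, 0.003], 0.79), ([0.375, 0.286, 0.165], 0.38)]
```

View pics/w1.png

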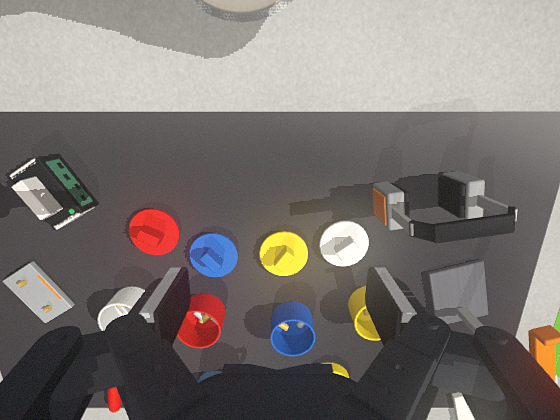

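The wrist view shows lids red (153,231), blue (213,255), yellow (284,253) and white (344,243) with their bars visible. I'll refine poses by fitting model edges.

```bash
cat >> h.py <<'E'
def circ(r,z,n=72):
    a=np.linspace(0,2*np.pi,n,endpoint=False); return np.c_[r*np.cos(a),r*np.sin(a),0*a+z]
def rect(lx,ly,z,n=14):
    t=np.linspace(-.5,.5,n); o=np.ones(n)
    return np.r_[np.c_[t*lx,o*ly/2,z*o],np.c_[t*lx,-o*ly/2,z*o],np.c_[o*lx/2,t*ly,z*o],np.c_[-o*lx/2,t*ly,z*o]]
def vert(lx,ly,z0,z1,n=8):
    z=np.linspace(z0,z1,n); return np.concatenate([np.c_[0*z+sx*lx/2,0*z+sy*ly/2,z] for sx in(1,-1) for sy in(1,-1)])
LID=[circ(.043,.014),np.r_[rect(.036,.018,.042),vert(.036,.018,.014,.042)]]
TUB=[circ(.040,.055),circ(.037,.055)]
FIN=[np.r_[rect(.06,.02,.08),vert(.06,.02,.05,.08)],rect(.1,.06,.05)]
DOCK=[rect(.11,.07,.012),np.r_[circ(.005,.026,16)+[.032,0,0],circ(.005,.026,16)-[.032,0,0]]]
def fit(views,parts,x,y,yaws,z0=0,rng=.010):
    """views: list of (img,cam_params); returns x,y,yaw(deg),score"""
    from scipy.ndimage import map_coordinates
    G=[]
    for im,c in views:
        f=cv2.GaussianBlur(im.astype(np.float32),(0,0),.8); g=0
        for k in range(3): g=np.maximum(g,np.hypot(cv2.Sobel(f[...,k],-1,1,0),cv2.Sobel(f[...,k],-1,0,1)))
        G.append(np.minimum(g,150))
    def sc(x,y,a):
        s=0; Rz=R.from_euler("z",a,degrees=True).as_matrix()
        for g,(im,c) in zip(G,views):
            T=np.array(c["camera_from_world"])
            for P in parts:
                q=T[:3,:3]@((P@Rz.T)+[x,y,z0]).T+T[:3,3:]
                s+=map_coordinates(g,[c["fy"]*q[1]/q[2]+c["cy"],c["fx"]*q[0]/q[2]+c["cx"]],order=1).mean()
        return s
    b=max((sc(x+dx,y+dy,a),x+dx,y+dy,a) for dx in np.arange(-rng,rng+.001,.002) for dy in np.arange(-rng,rng+.001,.002) for a in yaws)
    da=(yaws[1]-yaws[0]) if len(yaws)>1 else 0
    b=max((sc(b[1]+dx,b[2]+dy,b[3]+e),b[1]+dx,b[2]+dy,b[3]+e) for dx in np.arange(-.002,.0021,.0005) for dy in np.arange(-.002,.0021,.0005) for e in np.linspace(-da/2,da/2,5))
    return round(b[1],4),round(b[2],4),round(b[3],1),round(b[0])
E
python3 - <<'E'
from h import *
import pickle
w=(cv2.imread("pics/w1.png"),robot.camera_params("wrist"));t=(cv2.imread("pics/top0.png"),robot.camera_params("top"));s=(cv2.imread("pics/side0.png"),robot.camera_params("side"))
ya=np.arange(0,180,6)
for n,x,y in [("blue",.486,-.064),("yellow",.482,.06),("red",.44,-.164),("white",.465,.170)]:
    print("lid",n,fit([w],LID,x,y,ya),fit([t],LID,x,y,ya),fit([s],LID,x,y,ya),fit([w,t,s],LID,x,y,ya))
for n,x,y in [("blue",.628,.081),("yellow",.591,.229),("red",.612,-.09),("white",.598,-.226)]:
    v=[t,s]+([w] if n in("blue","red") else [])
    print("tub",n,fit([t],TUB,x,y,[0]),fit([s],TUB,x,y,[0]),fit([w],TUB,x,y,[0]),fit(v,TUB,x,y,[0]))
print("ctl",fit([t],FIN,.365,-.308,ya),fit([s],FIN,.365,-.308,ya),fit([t,s],FIN,.365,-.308,ya),fit([w],FIN,.365,-.308,ya))
print("dock",fit([t],DOCK,.565,-.396,ya),fit([s],DOCK,.565,-.396,ya),fit([t,s],DOCK,.565,-.396,ya))
E
```

```text
lid blue (np.float64(0.485), np.float64(-0.0615), np.float64(69.0), 234) (np.float64(0.483), np.float64(-0.068), np.float64(25.5), 226) (np.float64(0.4865), np.float64(-0.0615), np.float64(54.0), 277) (np.float64(0.4855), np.float64(-0.062), np.float64(42.0), 723)
lid yellow (np.float64(0.4815), np.float64(0.063), np.float64(142.5), 236) (np.float64(0.4835), np.float64(0.056), np.float64(3.0), 230) (np.float64(0.485), np.float64(0.065), np.float64(159.0), 285) (np.float64(0.4815), np.float64(0.0625), np.float64(145.5), 716)
lid red (np.float64(0.441), np.float64(-0.163), np.float64(60.0), 243) (np.float64(0.444), np.float64(-0.1655), np.float64(102.0), 216) (np.float64(0.4425), np.float64(-0.1625), np.float64(63.0), 264) (np.float64(0.4415), np.float64(-0.163), np.float64(63.0), 711)
lid white (np.float64(0.4625), np.float64(0.1685), np.float64(129.0), 226) (np.float64(0.4635), np.float64(0.1665), np.float64(120.0), 212) (np.float64(0.463), np.float64(0.168), np.float64(141.0), 282) (np.float64(0.4625), np.float64(0.168), np.float64(123.0), 714)
tub blue (np.float64(0.625), np.float6
[... 758 characters left out ...]
t64(0.5945), np.float64(-0.232), np.float64(0.0), 267) (np.float64(0.6005), np.float64(-0.221), np.float64(0.0), 275) (np.float64(0.5935), np.float64(-0.226), np.float64(0.0), 153) (np.float64(0.5965), np.float64(-0.2295), np.float64(0.0), 500)
ctl (np.float64(0.3665), np.float64(-0.3075), np.float64(31.5), 262) (np.float64(0.364), np.float64(-0.3085), np.float64(31.5), 241) (np.float64(0.364), np.float64(-0.309), np.float64(31.5), 496) (np.float64(0.3645), np.float64(-0.3065), np.float64(28.5), 235)
dock (np.float64(0.5655), np.float64(-0.4), np.float64(33.0), 298) (np.float64(0.5635), np.float64(-0.399), np.float64(31.5), 285) (np.float64(0.564), np.float64(-0.3995), np.float64(31.5), 582)
```

Call:
step_arm --motion '[[[1,-0.8,-0.6,0.3,0,0,0],[1,-0.8,-0.6,0.3,0,0,0],[1,-0.8,-0.6,0.3,0,0,0],[1,-0.8,-0.6,0.3,0,0,0],[1,-0.8,-0.6,0.3,0,0,0],[1,-0.8,-0.6,0.3,0,0,0],[1,-0.8,-0.6,0.5,0,0,0],[1,0,0,0,0,0,0],[1,0,0,0,0,0,0]]]'

```text
t: 4.53
eef_pos: [0.5996, -0.1577, 0.249]
eef_rot: [-0.0, 1.0, 0.0, -0.0]
wrist_force: [-0.9, 0.2, -0.2]
gripper_width: 0.0855
grip_force: 0.0
```

```bash
cat > look.py <<'E'
from h import *
import sys,pickle
# usage: look.py tag
c=robot.camera_params("wrist"); im=robot.snapshot("wrist"); cv2.imwrite(f"pics/{sys.argv[1]}.png",im); pickle.dump((im,c),open(f"{sys.argv[1]}.pkl","wb"))
T=np.array(c["camera_from_world"])
for n in sys.argv[2:]:
    ds=robot.pinpoint("wrist",n)
    if not ds: print(n,"none"); continue
    w=toworld("wrist",ds[0]["xyz"],T); print(n,np.round(w,4),round(ds[0]["score"],2),"px",pix("wrist",w,c).round())
    k=LID if n[:3]=="lid" else TUB if n[:3]=="tub" else FIN if n=="controller" else DOCK
    ya=np.arange(0,180,6) if n[:3]!="tub" else [0]
    print("   fit",[float(v) for v in fit([(im,c)],k,w[0],w[1],ya)])
    if n[:3]=="lid": print("   bar",[float(v) for v in fit([(im,c)],[LID[0],LID[0],LID[1],LID[1],rect(.036,.018,.042)],w[0],w[1],ya)])
go(.5,0,.2,90)
E
python3 look.py w2 tub_red tub_white
```

```text
tub_red [ 6.056e-01 -8.780e-02  1.000e-04] 0.75 px [331. 180.]
   fit [0.6096, -0.0898, 0.0, 283.0]
tub_white [ 5.972e-01 -2.246e-01 -5.000e-04] 0.76 px [226. 173.]
   fit [0.5947, -0.2246, 0.0, 289.0]
t 4.7 tcp [ 0.5999 -0.1575  0.2511] tilt [ 0.003 -0.001 -1.   ] turn_z(rad) 0.001 shift [1.997 3.15  1.021] j6end -90 w 0.0858 F [-0.4 -0.2 -0.1] grip 0.0
```

Call:
step_arm --motion '[[[1,0,0.9,0,0,0,0],[1,0,0.9,0,0,0,0],[1,0,0.9,0,0,0,0],[1,0,0.9,0,0,0,0],[1,0,0.9,0,0,0,0],[1,0,0.9,0,0,0,0],[1,0,0.9,0,0,0,0],[1,0,0,0,0,0,0],[1,0,0,0,0,0,0]]]'

```text
t: 5.8
eef_pos: [0.5996, 0.1567, 0.2501]
eef_rot: [-0.0, 1.0, -0.0, 0.001]
wrist_force: [0.7, -0.6, 0.9]
gripper_width: 0.0854
grip_force: 0.0
```

```bash
python3 look.py w3 tub_blue tub_yellow; python3 -c "
from h import *
go(.4625,.168,.17,90)"
```

```text
tub_blue [ 0.6236  0.0794 -0.0008] 0.93 px [220. 192.]
   fit [0.6276, 0.0794, 0.0, 289.0]
tub_yellow [0.5934 0.2314 0.0023] 0.69 px [336. 171.]
   fit [0.5924, 0.2279, 0.0, 284.0]
t 6.0 tcp [0.5997 0.1558 0.2494] tilt [ 0.001 -0.    -1.   ] turn_z(rad) -0.001 shift [ 1.995 -3.116  0.987] j6end -90 w 0.0855 F [-0.2 -0.9  0.7] grip 0.0
t 6.0 tcp [0.5997 0.1558 0.2494] tilt [ 0.001 -0.    -1.   ] turn_z(rad) -0.001 shift [2.745 0.244 1.587] j6end -70 w 0.0855 F [-0.2 -0.9  0.7] grip 0.0
```

View pics/w3.png

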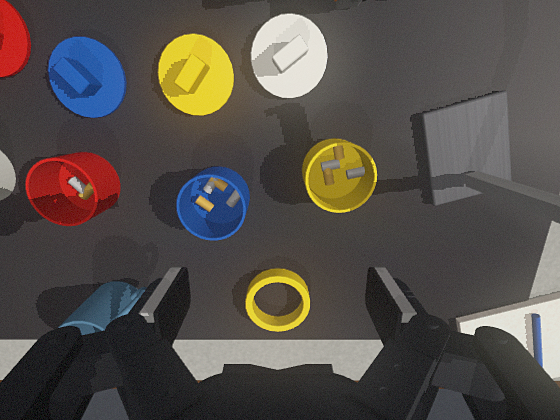

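The view is clear. It shows lid bars on white (290,52), yellow (192,72) and blue (76,78), and the blue (212,203) and yellow (340,175) tub rims. I'll fit the lids here too.

```bash
python3 - <<'E'
from h import *
import pickle
v=pickle.load(open("w3.pkl","rb")); ya=np.arange(0,180,5)
L2=[LID[0],LID[1],rect(.036,.018,.042)]
for n,x,y in [("blue",.486,-.062),("yellow",.482,.0625),("white",.4625,.168)]:
    print(n,[float(k) for k in fit([v],L2,x,y,ya)])
v2=pickle.load(open("w2.pkl","rb"))
for n,x,y in [("blue",.486,-.062),("red",.4415,-.163)]:
    print(n,[float(k) for k in fit([v2],L2,x,y,ya)])
go(.462,.168,.12,33)
E
```

```text
blue [0.484, -0.0625, 42.5, 342.0]
yellow [0.482, 0.0635, 143.8, 342.0]
white [0.4625, 0.1695, 131.2, 332.0]
blue [0.485, -0.062, 42.5, 316.0]
red [0.441, -0.162, 65.0, 289.0]
t 6.0 tcp [0.5997 0.1558 0.2494] tilt [ 0.001 -0.    -1.   ] turn_z(rad) 0.994 shift [ 1.705 -2.178  2.587] j6end -13 w 0.0855 F [-0.2 -0.9  0.7] grip 0.0
```

Call:
step_arm --motion '[[[1,0,0,0.5,0,0,0.1814],[1,0,0,0.5,0,0,0.1814],[1,0,0,0.5,0,0,0.1814],[1,0,0,0.5,0,0,0.1814],[1,0,0,0.5,0,0,0.1814],[1,0.634,-0.67,0,0,0,0],[1,0.635,-0.669,0,0,0,0],[1,0.635,-0.669,0,0,0,0],[1,0,0,0.7,0,0,0],[1,0,0,0.7,0,0,0],[1,0,0,0.5,0,0,0],[1,0,0,0.23,0,0,0],[1,0,0,0,0,0,0],[0,0,0,0,0,0,0],[0,0,0,0,0,0,0],[0,0,0,0,0,0,0],[0,0,0,0,0,0,0],[0,0,0,0,0,0,0],[0,0,0,0,0,0,0]]]' --force 40

```text
t: 8.32
eef_pos: [0.4625, 0.1701, 0.0179]
eef_rot: [0.438, 0.899, 0.0, 0.0]
wrist_force: [-0.2, -0.2, 5.2]
gripper_width: 0.0174
grip_force: 41.2
```

```bash
python3 -c "
from h import *
go(.595,-.226,.14)"
```

```text
t 8.3 tcp [0.4625 0.1701 0.0179] tilt [ 0.001  0.    -1.   ] turn_z(rad) -0.0 shift [-7.873 -2.795 -2.442] j6end -59 w 0.0174 F [-0.2 -0.2  5.2] grip 41.2
```

Call:
step_arm --motion '[[[0,0,0,-0.6,0,0,0],[0,0,0,-0.8,0,0,0],[0,-0.373,-0.295,-0.6,0,0,0],[0,-0.8,-0.3,0,0,0,0],[0,-0.9,-0.3,0,0,0,0],[0,-0.9,-0.3,0,0,0,0],[0,-0.9,-0.3,0,0,0,0],[0,-0.9,-0.3,0,0,0,0],[0,-0.9,-0.3,0,0,0,0],[0,-0.9,-0.3,0,0,0,0],[0,-0.8,-0.3,0.3,0,0,0],[0,-0.5,-0.2,0.4,0,0,0],[0,0,0,0,0,0,0],[0,0,0,0,0,0,0]]]'

```text
t: 10.07
eef_pos: [0.5902, -0.2283, 0.0821]
eef_rot: [0.438, 0.899, 0.0, -0.001]
wrist_force: [-0.0, 0.6, 1.0]
gripper_width: 0.0174
grip_force: 40.3
```

```bash
python3 - <<'E'
from h import *
go(.595,-.226,.066)
for c in["top","side"]: 
    robot.snapshot(c)
    for n in["tub_white","lid_white"]: print(c,n,[(np.round(toworld(c,d["xyz"]),3).tolist(),round(d["score"],2)) for d in robot.pinpoint(c,n)][:2])
E
```

```text
t 10.1 tcp [ 0.5902 -0.2283  0.0821] tilt [-0.001  0.001 -1.   ] turn_z(rad) -0.0 shift [-0.024  0.105  0.322] j6end -59 w 0.0174 F [-0.   0.6  1. ] grip 40.3
top tub_white [([0.565, -0.402, 0.013], 0.69), ([0.591, -0.228, -0.001], 0.55)]
top lid_white [([0.593, -0.232, 0.063], 0.75)]
side tub_white [([0.596, -0.226, -0.003], 0.57)]
side lid_white [([0.595, -0.228, 0.067], 0.7)]
```

Call:
step_arm --motion '[[[0,-0.02,0.1,0,0,0,0],[0,0,0,0,0,0,0],[0,0,0,0.1,0,0,0],[0,0,0,0.1,0,0,0],[0,0,0,0.1,0,0,0],[0,0,0,0.03,0,0,0],[0,0,0,0,0,0,0]]]'

```text
t: 11.25
eef_pos: [0.595, -0.2269, 0.0657]
eef_rot: [0.438, 0.899, 0.0, -0.0]
wrist_force: [0.6, -0.3, 0.0]
gripper_width: 0.017
grip_force: 40.3
```

```bash
python3 - <<'E'
from h import *
go(.595,-.226,.065)
E
```

```text
t 11.2 tcp [ 0.595  -0.2269  0.0657] tilt [-0.  0. -1.] turn_z(rad) -0.0 shift [0.014 0.011 0.014] j6end -59 w 0.017 F [ 0.6 -0.3  0. ] grip 40.3
```

Call:
step_arm --motion '[[[0,0,0,0.02,0,0,0],[0.5,0,0,0,0,0,0],[0.8,0,0,0,0,0,0],[0.8,0,0,0,0,0,0],[1,0,0,-0.3,0,0,0],[1,0,0,-0.7,0,0,0],[1,0,0,-0.7,0,0,0],[1,0,0,-0.7,0,0,0],[1,0,0,0,0,0,0]]]'

```text
t: 12.38
eef_pos: [0.5974, -0.2282, 0.1903]
eef_rot: [0.438, 0.899, -0.0, 0.004]
wrist_force: [-0.2, -0.4, 0.7]
gripper_width: 0.0855
grip_force: 0.0
```

```bash
python3 look.py w4 tub_white lid_white lid_red; python3 -c "
from h import *
go(.441,-.1625,.018,-27)"
```

```text
tub_white none
lid_white [ 0.5979 -0.2313  0.0495] 0.96 px [276. 199.]
   fit [0.5964, -0.2428, 99.0, 107.0]
   bar [0.5984, -0.2323, 129.0, 262.0]
lid_red [ 0.4405 -0.1598  0.0016] 0.76 px [192.  31.]
   fit [0.44, -0.1633, 64.5, 188.0]
   bar [0.44, -0.1633, 63.0, 458.0]
t 12.6 tcp [ 0.5943 -0.2264  0.1836] tilt [-0.002  0.001 -1.   ] turn_z(rad) -0.907 shift [ 1.887  4.529 -0.328] j6end -90 w 0.0852 F [-1.1 -0.2 -1. ] grip 0.0
t 12.6 tcp [ 0.5943 -0.2264  0.1836] tilt [-0.002  0.001 -1.   ] turn_z(rad) 1.135 shift [-0.253 -3.313  3.312] j6end 7 w 0.0852 F [-1.1 -0.2 -1. ] grip 0.0
```

View pics/w4.png

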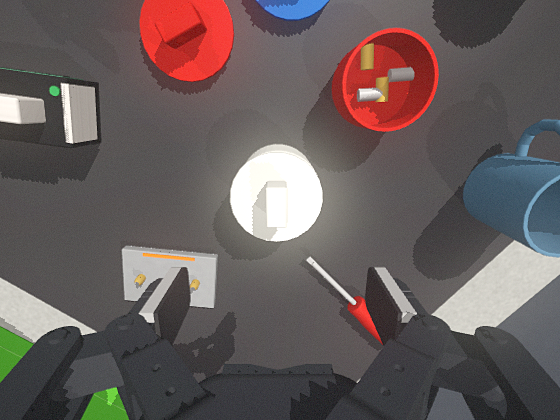

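The white lid is seated: centre (276,200), flat, pinpoint z ≈ 47 mm. Red lid next.

Call:
step_arm --motion '[[[1,0,0,0,0,0,0.1622],[1,0,0,0,0,0,0.1622],[1,0,0,0,0,0,0.1622],[1,0,0,0,0,0,0.1622],[1,0,0,0,0,0,0.1622],[1,0,0,0,0,0,0.162],[1,0,0,0,0,0,0.162],[1,-0.063,-0.828,0,0,0,0],[1,-0.063,-0.828,0,0,0,0],[1,-0.063,-0.828,0,0,0,0],[1,-0.063,-0.828,0,0,0,0],[1,0,0,0.9,0,0,0],[1,0,0,0.9,0,0,0],[1,0,0,0.9,0,0,0],[1,0,0,0.5,0,0,0],[1,0,0,0.11,0,0,0],[1,0,0,0,0,0,0],[1,0,0,0,0,0,0]]]'

```text
t: 14.82
eef_pos: [0.4427, -0.1636, 0.0206]
eef_rot: [0.853, 0.523, 0.0, 0.001]
wrist_force: [0.7, -0.0, 1.0]
gripper_width: 0.0856
grip_force: 0.0
```

Call:
step_arm --motion '[[[0,0,0,0,0,0,0],[0,0,0,0,0,0,0],[0,0,0,0,0,0,0],[0,0,0,0,0,0,0],[0,0,0,0,0,0,0],[0,0,0,0,0,0,0]]]'

```text
t: 15.58
eef_pos: [0.442, -0.1631, 0.0196]
eef_rot: [0.853, 0.523, 0.0, 0.0]
wrist_force: [0.4, 0.4, 2.8]
gripper_width: 0.0171
grip_force: 39.6
```

```bash
python3 -c "
from h import *
go(.61,-.09,.10)"
```

```text
t 15.6 tcp [ 0.442  -0.1631  0.0196] tilt [ 0. -0. -1.] turn_z(rad) -0.0 shift [ 2.828  2.33  -1.608] j6end 19 w 0.0171 F [0.4 0.4 2.8] grip 39.6
```

Call:
step_arm --motion '[[[0,0,0,-0.8,0,0,0],[0,0,0,-0.8,0,0,0],[0,0.7,0.58,-0.2,0,0,0],[0,0.7,0.58,0,0,0,0],[0,0.7,0.58,0,0,0,0],[0,0.728,0.59,0,0,0,0],[0,0,0,0.44,0,0,0],[0,0,0,0,0,0,0],[0,0,0,0,0,0,0]]]'

```text
t: 16.7
eef_pos: [0.6093, -0.09, 0.0875]
eef_rot: [0.853, 0.522, -0.0, -0.0]
wrist_force: [0.2, -0.6, -1.1]
gripper_width: 0.0174
grip_force: 39.5
```

```bash
python3 - <<'E'
from h import *
go(.61,-.09,.066)
for c in["top","side"]: 
    robot.snapshot(c)
    for n in["tub_red","lid_red"]: print(c,n,[(np.round(toworld(c,d["xyz"]),3).tolist(),round(d["score"],2)) for d in robot.pinpoint(c,n)][:2])
E
```

```text
t 16.7 tcp [ 0.6093 -0.09    0.0875] tilt [-0.001  0.    -1.   ] turn_z(rad) -0.0 shift [0.006 0.012 0.429] j6end 19 w 0.0174 F [ 0.2 -0.6 -1.1] grip 39.5
top tub_red []
top lid_red [([0.607, -0.091, 0.065], 0.69), ([0.594, -0.228, -0.001], 0.52)]
side tub_red [([0.613, -0.092, -0.001], 0.6), ([0.762, -0.282, 0.002], 0.31)]
side lid_red [([0.608, -0.094, 0.071], 0.85), ([0.367, -0.307, -0.001], 0.5)]
```

Call:
step_arm --motion '[[[0,0.03,0.04,0,0,0,0],[0,0,0,0.1,0,0,0],[0,0,0,0.1,0,0,0],[0,0,0,0.1,0,0,0],[0,0,0,0.08,0,0,0],[0,0,0,0.03,0,0,0],[0,0,0,0,0,0,0],[0,0,0,0,0,0,0]]]'

```text
t: 18.0
eef_pos: [0.6124, -0.0895, 0.067]
eef_rot: [0.853, 0.523, 0.0, 0.0]
wrist_force: [-0.2, 0.4, -0.8]
gripper_width: 0.0176
grip_force: 39.5
```

Call:
step_arm --motion '[[[0,0,0,0.01,0,0,0],[0.5,0,0,0,0,0,0],[0.8,0,0,0,0,0,0],[0.8,0,0,0,0,0,0],[1,0,0,-0.3,0,0,0],[1,0,0,-0.7,0,0,0],[1,0,0,-0.7,0,0,0],[1,0,0,-0.7,0,0,0],[1,0,0,0,0,0,0],[1,0,0,0,0,0,0]]]'

```text
t: 19.25
eef_pos: [0.612, -0.0893, 0.1863]
eef_rot: [0.853, 0.523, -0.0, -0.0]
wrist_force: [-0.6, -1.1, -0.5]
gripper_width: 0.0853
grip_force: 0.0
```

```bash
python3 look.py w5 lid_red lid_blue tub_blue; python3 -c "
from h import *
go(.4845,-.062,.0195,-47.5)"
```

```text
lid_red [ 0.6089 -0.0873  0.0493] 0.6 px [273. 198.]
   fit [0.6099, -0.0948, 63.0, 128.0]
   bar [0.6099, -0.0948, 63.0, 344.0]
lid_blue [ 0.5183 -0.0362 -0.0024] 0.9 px [180. 181.]
   fit [0.5168, -0.0387, 42.0, 235.0]
   bar [0.5168, -0.0387, 42.0, 558.0]
tub_blue [ 0.6239  0.0755 -0.0016] 0.82 px [210.  31.]
   fit [0.6274, 0.0795, 0.0, 157.0]
t 19.4 tcp [ 0.6114 -0.0892  0.1849] tilt [-0.002  0.001 -1.   ] turn_z(rad) 1.1 shift [-2.229 -1.783 -0.301] j6end 90 w 0.0854 F [-0.4  0.9  0.2] grip 0.0
t 19.4 tcp [ 0.6114 -0.0892  0.1849] tilt [-0.002  0.001 -1.   ] turn_z(rad) 0.358 shift [-1.505 -2.116  3.309] j6end 40 w 0.0854 F [-0.4  0.9  0.2] grip 0.0
```

The blue lid was knocked aside to (0.517, −0.039); its fit score there is strong and its yaw is unchanged.

```bash
python3 -c "
from h import *
go(.517,-.0385,.0195,-48)"
```

```text
t 19.4 tcp [ 0.6114 -0.0892  0.1849] tilt [-0.002  0.001 -1.   ] turn_z(rad) 0.367 shift [-0.726 -2.017  3.309] j6end 44 w 0.0854 F [-0.4  0.9  0.2] grip 0.0
```

View pics/w5.png

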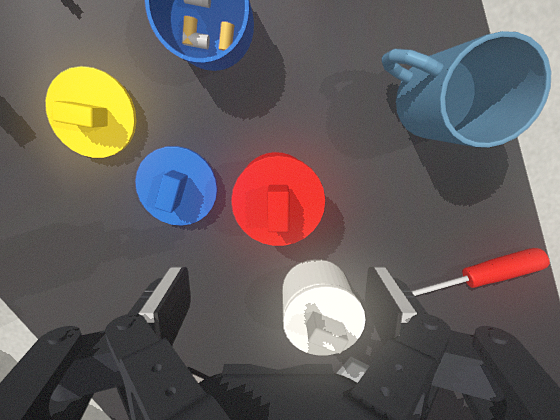

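The view confirms it: blue lid at (176,187), beside the seated red lid (278,200). Grasp it.

Call:
step_arm --motion '[[[0.7,0,0,0,0,0,0.1835],[0.7,0,0,0,0,0,0.1835],[0.7,-0.242,-0.672,0,0,0,0],[0.7,-0.242,-0.672,0,0,0,0],[0.7,-0.242,-0.673,0,0,0,0],[0.7,0,0,0.9,0,0,0],[0.7,0,0,0.9,0,0,0],[0.7,0,0,0.9,0,0,0],[0.7,0,0,0.5,0,0,0],[0.7,0,0,0.11,0,0,0],[0.7,0,0,0,0,0,0],[0.7,0,0,0,0,0,0],[0,0,0,0,0,0,0],[0,0,0,0,0,0,0],[0,0,0,0,0,0,0],[0,0,0,0,0,0,0],[0,0,0,0,0,0,0],[0,0,0,0,0,0,0]]]'

```text
t: 21.7
eef_pos: [0.5184, -0.0389, 0.0215]
eef_rot: [0.934, 0.358, 0.0, 0.0]
wrist_force: [-0.8, -0.1, 5.7]
gripper_width: 0.0172
grip_force: 40.4
```

```bash
python3 -c "
from h import *
go(.6275,.0795,.10)"
```

```text
t 21.7 tcp [ 0.5184 -0.0389  0.0215] tilt [ 0.001 -0.    -1.   ] turn_z(rad) -0.0 shift [ 3.207 -0.301 -1.57 ] j6end 55 w 0.0172 F [-0.8 -0.1  5.7] grip 40.4
```

Call:
step_arm --motion '[[[0,0,0,-0.8,0,0,0],[0,0,0,-0.8,0,0,0],[0,0.8,-0.075,-0.2,0,0,0],[0,0.8,-0.075,0,0,0,0],[0,0.8,-0.075,0,0,0,0],[0,0.807,-0.076,0,0,0,0],[0,0,0,0.44,0,0,0],[0,0,0,0,0,0,0],[0,0,0,0,0,0,0]]]'

```text
t: 22.82
eef_pos: [0.6266, 0.0794, 0.0889]
eef_rot: [0.934, 0.358, -0.0, -0.0]
wrist_force: [0.6, 0.3, -0.7]
gripper_width: 0.0171
grip_force: 39.5
```

```bash
python3 - <<'E'
from h import *
go(.6275,.0795,.0685)
for c in["top","side"]: 
    robot.snapshot(c)
    for n in["tub_blue","lid_blue"]: print(c,n,[(np.round(toworld(c,d["xyz"]),3).tolist(),round(d["score"],2)) for d in robot.pinpoint(c,n)][:2])
E
```

```text
t 22.8 tcp [0.6266 0.0794 0.0889] tilt [-0.001 -0.    -1.   ] turn_z(rad) -0.0 shift [0.015 0.011 0.407] j6end 55 w 0.0171 F [ 0.6  0.3 -0.7] grip 39.5
top tub_blue [([0.763, -0.291, -0.002], 0.33)]
top lid_blue [([0.625, 0.073, 0.065], 0.52), ([0.609, -0.094, 0.047], 0.25)]
side tub_blue [([0.629, 0.081, 0.003], 0.87)]
side lid_blue [([0.629, 0.079, 0.069], 0.84)]
```

Aligned; lower.

Call:
step_arm --motion '[[[0,0.02,0.01,0.1,0,0,0],[0,0,0,0.1,0,0,0],[0,0,0,0.1,0,0,0],[0,0,0,0.08,0,0,0],[0,0,0,0.03,0,0,0],[0,0,0,0,0,0,0],[0,0,0,0,0,0,0]]]'

```text
t: 24.0
eef_pos: [0.6281, 0.0801, 0.0686]
eef_rot: [0.934, 0.358, 0.0, 0.0]
wrist_force: [-0.7, 0.5, 1.5]
gripper_width: 0.0169
grip_force: 39.7
```

Call:
step_arm --motion '[[[0,0,0,0.01,0,0,0],[0.5,0,0,0,0,0,0],[0.8,0,0,0,0,0,0],[0.8,0,0,0,0,0,0],[1,0,0,-0.3,0,0,0],[1,0,0,-0.7,0,0,0],[1,0,0,-0.7,0,0,0],[1,0,0,-0.7,0,0,0],[1,0,0,0,0,0,0],[1,0,0,0,0,0,0]]]'

```text
t: 25.25
eef_pos: [0.6278, 0.08, 0.1878]
eef_rot: [0.934, 0.358, -0.0, -0.0]
wrist_force: [-0.2, -0.0, -0.5]
gripper_width: 0.085
grip_force: 0.0
```

```bash
python3 look.py w6 lid_blue lid_yellow tub_yellow; python3 -c "
from h import *
go(.482,.0635,.0195,-126)
go(.482,.0635,.0195,54)"
```

```text
lid_blue [0.6315 0.0865 0.0445] 0.87 px [275. 189.]
   fit [0.624, 0.076, 40.5, 130.0]
   bar [0.624, 0.076, 40.5, 349.0]
lid_yellow [ 0.4782  0.0643 -0.0033] 0.62 px [206. 281.]
   fit [0.4817, 0.0628, 144.0, 223.0]
   bar [0.4817, 0.0628, 144.0, 543.0]
tub_yellow [0.5907 0.229  0.0006] 0.58 px [146. 118.]
   fit [0.5922, 0.2275, 0.0, 299.0]
t 25.4 tcp [0.6272 0.0801 0.1864] tilt [-0.003  0.    -1.   ] turn_z(rad) 0.733 shift [-2.543  1.601 -0.272] j6end 90 w 0.0853 F [-0.7  0.2 -0.5] grip 0.0
t 25.4 tcp [0.6272 0.0801 0.1864] tilt [-0.003  0.    -1.   ] turn_z(rad) 1.361 shift [-2.154  1.975  3.338] j6end 134 w 0.0853 F [-0.7  0.2 -0.5] grip 0.0
t 25.4 tcp [0.6272 0.0801 0.1864] tilt [-0.003  0.    -1.   ] turn_z(rad) 1.361 shift [-2.154  1.975  3.338] j6end 134 w 0.0853 F [-0.7  0.2 -0.5] grip 0.0
```

Call:
step_arm --motion '[[[0.8,0,0,0,0,0,0.17],[0.8,0,0,0,0,0,0.17],[0.8,0,0,0,0,0,0.17],[0.8,0,0,0,0,0,0.17],[0.8,0,0,0,0,0,0.17],[0.8,0,0,0,0,0,0.17],[0.8,0,0,0,0,0,0.17],[0.8,0,0,0,0,0,0.17],[0.8,-0.718,0.658,0,0,0,0],[0.8,-0.718,0.658,0,0,0,0],[0.8,-0.718,0.658,0,0,0,0],[0.8,0,0,0.9,0,0,0],[0.8,0,0,0.9,0,0,0],[0.8,0,0,0.9,0,0,0],[0.8,0,0,0.5,0,0,0],[0.8,0,0,0.15,0,0,0],[0.8,0,0,0,0,0,0],[0.8,0,0,0,0,0,0]]]'

```text
t: 27.7
eef_pos: [0.4841, 0.0632, 0.0217]
eef_rot: [0.951, -0.308, 0.001, -0.0]
wrist_force: [0.7, 1.1, 0.8]
gripper_width: 0.0687
grip_force: 0.0
```

Call:
step_arm --motion '[[[0,0,0,0,0,0,0],[0,0,0,0,0,0,0],[0,0,0,0,0,0,0],[0,0,0,0,0,0,0],[0,0,0,0,0,0,0],[0,0,0,0,0,0,0]]]'

```text
t: 28.45
eef_pos: [0.4834, 0.0633, 0.0209]
eef_rot: [0.951, -0.308, 0.0, -0.0]
wrist_force: [0.8, -1.1, 5.8]
gripper_width: 0.0172
grip_force: 40.3
```

```bash
python3 -c "
from h import *
go(.5925,.2275,.10)"
```

```text
t 28.4 tcp [0.4834 0.0633 0.0209] tilt [ 0.001 -0.    -1.   ] turn_z(rad) -0.0 shift [-0.161 -3.94  -1.583] j6end 147 w 0.0172 F [ 0.8 -1.1  5.8] grip 40.3
```

Call:
step_arm --motion '[[[0,0,0,-0.8,0,0,0],[0,0,0,-0.8,0,0,0],[0,-0.04,-0.8,-0.2,0,0,0],[0,-0.04,-0.8,0,0,0,0],[0,-0.04,-0.8,0,0,0,0],[0,-0.04,-0.8,0,0,0,0],[0,0,-0.74,0,0,0,0],[0,0,0,0.44,0,0,0],[0,0,0,0,0,0,0],[0,0,0,0,0,0,0]]]'

```text
t: 29.7
eef_pos: [0.5916, 0.2272, 0.0883]
eef_rot: [0.951, -0.309, -0.0, 0.0]
wrist_force: [0.3, -0.3, -0.2]
gripper_width: 0.0171
grip_force: 39.6
```

```bash
python3 - <<'E'
from h import *
go(.5925,.2275,.068)
for c in["top","side"]: 
    robot.snapshot(c)
    for n in["tub_yellow","lid_yellow"]: print(c,n,[(np.round(toworld(c,d["xyz"]),3).tolist(),round(d["score"],2)) for d in robot.pinpoint(c,n)][:2])
E
```

```text
t 29.7 tcp [0.5916 0.2272 0.0883] tilt [-0.001 -0.    -1.   ] turn_z(rad) -0.0 shift [ 0.01  -0.016  0.406] j6end 147 w 0.0171 F [ 0.3 -0.3 -0.2] grip 39.6
top tub_yellow [([0.591, 0.226, 0.0], 0.62)]
top lid_yellow [([0.595, 0.225, 0.066], 0.53)]
side tub_yellow [([0.589, 0.227, 0.0], 0.65)]
side lid_yellow [([0.614, -0.09, 0.049], 0.7), ([0.591, 0.228, 0.067], 0.62)]
```

Call:
step_arm --motion '[[[0,0,0,0.1,0,0,0],[0,0,0,0.1,0,0,0],[0,0,0,0.1,0,0,0],[0,0,0,0.08,0,0,0],[0,0,0,0.03,0,0,0],[0,0,0,0,0,0,0],[0,0,0,0,0,0,0]]]'

```text
t: 30.88
eef_pos: [0.5922, 0.2276, 0.0679]
eef_rot: [0.951, -0.308, 0.0, -0.0]
wrist_force: [0.1, 0.5, 0.1]
gripper_width: 0.017
grip_force: 39.7
```

Call:
step_arm --motion '[[[0,0,0,0.01,0,0,0],[0.5,0,0,0,0,0,0],[0.8,0,0,0,0,0,0],[0.8,0,0,0,0,0,0],[1,0,0,-0.3,0,0,0],[1,0,0,-0.7,0,0,0],[1,0,0,-0.7,0,0,0],[1,0,0,-0.7,0,0,0],[1,0,0,-1,0,0,0],[1,0,0,-0.4,0,0,0],[1,0,0,0,0,0,0]]]'

```text
t: 32.25
eef_pos: [0.5929, 0.2277, 0.2594]
eef_rot: [0.951, -0.308, 0.002, -0.001]
wrist_force: [0.3, -0.1, -0.3]
gripper_width: 0.0856
grip_force: 0.0
```

```bash
python3 -c "
from h import *
go(.555,-.39,.24,121)
go(.555,-.39,.24,31)"
```

```text
t 32.2 tcp [0.5929 0.2277 0.2594] tilt [ 0.004  0.001 -1.   ] turn_z(rad) -1.168 shift [-7.012 10.199  0.388] j6end 24 w 0.0856 F [ 0.3 -0.1 -0.3] grip 0.0
t 32.2 tcp [0.5929 0.2277 0.2594] tilt [ 0.004  0.001 -1.   ] turn_z(rad) 0.403 shift [10.199  7.012  0.388] j6end 114 w 0.0856 F [ 0.3 -0.1 -0.3] grip 0.0
```

Call:
step_arm --motion '[[[1,0,0,0.05,0,0,-0.1669],[1,0,0,0.05,0,0,-0.1669],[1,0,0,0.05,0,0,-0.1669],[1,0,0,0.05,0,0,-0.1669],[1,0,0,0.05,0,0,-0.1669],[1,0,0,0.05,0,0,-0.1669],[1,0,0,0.05,0,0,-0.1669],[1,-0.637,0.927,0,0,0,0],[1,-0.637,0.927,0,0,0,0],[1,-0.637,0.927,0,0,0,0],[1,-0.637,0.927,0,0,0,0],[1,-0.637,0.927,0,0,0,0],[1,-0.637,0.927,0,0,0,0],[1,-0.637,0.927,0,0,0,0],[1,-0.637,0.927,0,0,0,0],[1,-0.637,0.927,0,0,0,0],[1,-0.637,0.927,0,0,0,0],[1,-0.637,0.927,0,0,0,0],[1,0,0,0,0,0,0],[1,0,0,0,0,0,0]]]'

```text
t: 34.75
eef_pos: [0.5537, -0.3888, 0.2375]
eef_rot: [0.964, 0.267, -0.001, -0.002]
wrist_force: [0.3, 0.4, -0.5]
gripper_width: 0.0855
grip_force: 0.0
```

```bash
python3 look.py w7 dock_seat controller; python3 - <<'E'
from h import *
robot.snapshot("side"); 
for c in ["side"]:
  for n in "tub_blue lid_blue tub_yellow lid_yellow tub_red lid_red tub_white lid_white".split():
    print(c,n,[(np.round(toworld(c,d["xyz"]),3).tolist(),round(d["score"],2)) for d in robot.pinpoint(c,n)][:1])
E
```

```text
dock_seat [ 0.5641 -0.3975  0.0145] 0.97 px [288. 176.]
   fit [0.5656, -0.397, 31.5, 283.0]
controller [ 0.3653 -0.304   0.0035] 0.59 px [154. 262.]
   fit [0.3653, -0.3075, 31.5, 195.0]
t 34.9 tcp [ 0.5546 -0.3882  0.2393] tilt [-0.001  0.001 -1.   ] turn_z(rad) 0.543 shift [-1.091 -7.765  0.786] j6end 90 w 0.0856 F [ 0.7  0.3 -0.6] grip 0.0
side tub_blue [([0.629, 0.078, 0.004], 0.7)]
side lid_blue [([0.629, 0.08, 0.049], 0.91)]
side tub_yellow [([0.591, 0.226, -0.001], 0.78)]
side lid_yellow [([0.589, 0.226, 0.048], 0.57)]
side tub_red [([0.614, -0.091, 0.001], 0.88)]
side lid_red [([0.613, -0.091, 0.05], 0.77)]
side tub_white [([0.597, -0.226, -0.001], 0.81)]
side lid_white [([0.598, -0.23, 0.048], 0.7)]
```

View pics/w7.png

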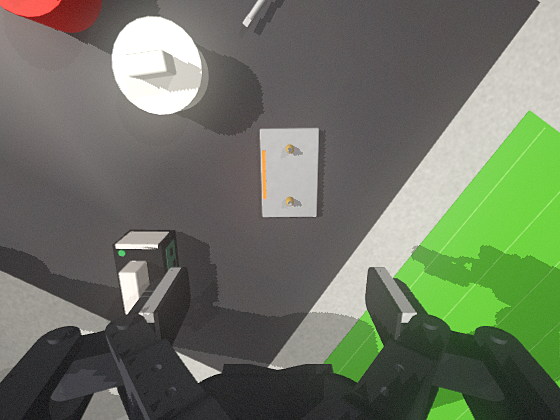

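All four lids are seated at z ≈ 47–50 mm over their tubs. The dock plate is at (290,172) with pegs at (290,149) and (290,201). One closer look at the dock.

Call:
step_arm --motion '[[[1,0.05,0.13,0.9,0,0,0],[1,0.04,0.13,0.9,0,0,0],[1,0,0,0,0,0,0],[1,0,0,0,0,0,0],[1,0,0,0,0,0,0]]]'

```text
t: 35.98
eef_pos: [0.566, -0.3999, 0.1532]
eef_rot: [0.964, 0.267, 0.001, 0.002]
wrist_force: [0.4, -0.1, -0.7]
gripper_width: 0.0856
grip_force: 0.0
```

```bash
python3 look.py w8 dock_seat; python3 - <<'E'
from h import *
import pickle
v8=pickle.load(open("w8.pkl","rb"));v7=pickle.load(open("w7.pkl","rb")); ya=np.arange(28,36,1.)
for v in (v7,v8):
    print("plate",[float(k) for k in fit([v],DOCK[:1],.5656,-.397,ya)],"pegs",[float(k) for k in fit([v],DOCK[1:],.5656,-.397,ya,rng=.006)])
print("both",[float(k) for k in fit([v7,v8],DOCK,.5656,-.397,ya)])
go(.365,-.3075,.2,121)
E
```

```text
dock_seat [ 0.5599 -0.3966  0.017 ] 0.59 px [270. 202.]
   fit [0.5659, -0.3971, 31.5, 260.0]
t 36.1 tcp [ 0.5657 -0.3996  0.1524] tilt [ 0.003 -0.003 -1.   ] turn_z(rad) 0.541 shift [-1.314 -7.991 -0.953] j6end 90 w 0.0856 F [-0.1  0.1  0.6] grip 0.0
plate [0.5656, -0.3975, 31.8, 146.0] pegs [0.5661, -0.397, 31.5, 140.0]
plate [0.5656, -0.3975, 32.0, 141.0] pegs [0.5666, -0.3975, 31.8, 126.0]
both [0.5661, -0.3975, 32.0, 545.0]
t 36.1 tcp [ 0.5657 -0.3996  0.1524] tilt [ 0.003 -0.003 -1.   ] turn_z(rad) 0.0 shift [-2.492 -3.645 -0.953] j6end 19 w 0.0856 F [-0.1  0.1  0.6] grip 0.0
```

Call:
step_arm --motion '[[[1,0,0,-0.7,0,0,0],[1,-0.5,-0.73,-0.65,0,0,0],[1,-0.5,-0.73,0,0,0,0],[1,-0.5,-0.73,0,0,0,0],[1,-0.5,-0.73,0,0,0,0],[1,-0.49,-0.73,0,0,0,0],[1,0,0,0,0,0,0],[1,0,0,0,0,0,0],[1,0,0,0,0,0,0]]]'

```text
t: 37.2
eef_pos: [0.365, -0.3072, 0.2181]
eef_rot: [0.964, 0.267, 0.0, 0.001]
wrist_force: [-0.3, 0.1, 0.2]
gripper_width: 0.0852
grip_force: 0.0
```

```bash
python3 look.py w9 controller; python3 - <<'E'
from h import *
import pickle
v=pickle.load(open("w9.pkl","rb")); ya=np.arange(24,40,1.)
for k in (FIN[:1],FIN[1:],FIN): print([float(q) for q in fit([v],k,.365,-.3075,ya)])
E
```

```text
controller [ 0.3614 -0.3052 -0.0005] 0.91 px [274. 182.]
   fit [0.3634, -0.3072, 30.0, 231.0]
t 37.3 tcp [ 0.3648 -0.3069  0.2176] tilt [ 0. -0. -1.] turn_z(rad) 0.542 shift [ 2.704 -6.139  0.353] j6end 90 w 0.0857 F [-0.2 -0.5  0.6] grip 0.0
[0.3635, -0.307, 30.8, 147.0]
[0.365, -0.3065, 30.5, 90.0]
[0.363, -0.3075, 30.8, 232.0]
```

View pics/w9.png

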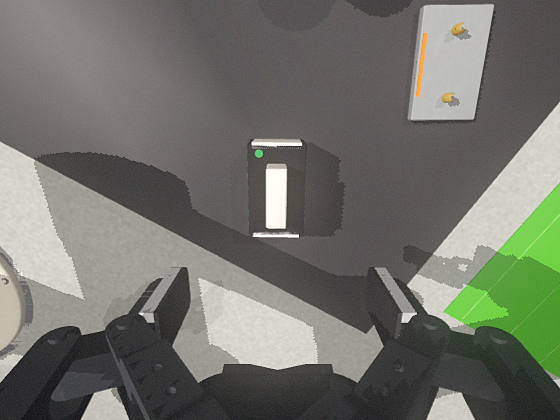

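The controller is at (277,190), fin vertical in the image, so the tool is aligned with it. Grasp the fin.

Call:
step_arm --motion '[[[1,-0.02,-0.01,0.9,0,0,0],[1,0,0,0.9,0,0,0],[1,0,0,0.9,0,0,0],[1,0,0,0.45,0,0,0],[1,0,0,0.1,0,0,0],[1,0,0,0,0,0,0],[1,0,0,0,0,0,0],[0,0,0,0,0,0,0],[0,0,0,0,0,0,0],[0,0,0,0,0,0,0],[0,0,0,0,0,0,0],[0,0,0,0,0,0,0],[0,0,0,0,0,0,0],[0,0,0,0,0,0,0]]]' --force 70

```text
t: 39.05
eef_pos: [0.3632, -0.3068, 0.0552]
eef_rot: [0.964, 0.267, 0.0, 0.0]
wrist_force: [1.2, 0.6, 3.7]
gripper_width: 0.019
grip_force: 69.6
```

```bash
python3 -c "
from h import *
go(.566,-.3975,.12)"
```

```text
t 39.0 tcp [ 0.3632 -0.3068  0.0552] tilt [ 0.    -0.001 -1.   ] turn_z(rad) -0.0 shift [ 2.542  3.643 -1.297] j6end 24 w 0.019 F [1.2 0.6 3.7] grip 69.6
```

Call:
step_arm --motion '[[[0,0,0,-0.5,0,0,0],[0,0,0,-0.8,0,0,0],[0,0.42,0.6,0,0,0,-0.014],[0,0.42,0.6,0,0,0,0],[0,0.42,0.6,0,0,0,0],[0,0.42,0.6,0,0,0,0],[0,0.42,0.6,0,0,0,0],[0,0.44,0.64,0,0,0,0],[0,0,0,0.4,0,0,0],[0,0,0,0,0,0,0],[0,0,0,0,0,0,0],[0,0,0,0,0,0,0]]]'

```text
t: 40.55
eef_pos: [0.5664, -0.3949, 0.1006]
eef_rot: [0.962, 0.274, 0.0, 0.0]
wrist_force: [-0.5, 1.0, -4.2]
gripper_width: 0.0185
grip_force: 70.5
```

```bash
python3 - <<'E'
from h import *
go(.566,-.3975,.0672)
ya=np.arange(28,36,1.)
for c in["top","side"]: 
    im=robot.snapshot(c); p=robot.camera_params(c)
    print(c,[(np.round(toworld(c,d["xyz"]),4).tolist(),round(d["score"],2)) for d in robot.pinpoint(c,"controller")][:1],"box",[float(k) for k in fit([(im,p)],FIN[1:],.566,-.3975,ya,z0=.035)])
    im0=cv2.imread(f"pics/{c}0.png"); print("dock0",[float(k) for k in fit([(im0,p)],DOCK,.566,-.3975,ya)])
s=robot.sense(); print(s["eef_pos"],s["eef_rot"])
E
```

```text
t 40.5 tcp [ 0.5664 -0.3949  0.1006] tilt [ 0. -0. -1.] turn_z(rad) -0.0 shift [-0.034  0.041  0.667] j6end 23 w 0.0185 F [-0.5  1.  -4.2] grip 70.5
top [([0.5672, -0.3989, 0.0461], 0.76)] box [0.5545, -0.392, 35.5, 128.0]
dock0 [0.566, -0.4, 33.5, 298.0]
side [([0.5695, -0.3971, 0.0461], 0.97)] box [0.5755, -0.3915, 32.5, 97.0]
dock0 [0.5635, -0.399, 31.8, 285.0]
[ 0.56672244 -0.39496641  0.10059374] [9.61749916e-01 2.73928584e-01 2.33315520e-04 4.19946545e-04]
```

Call:
step_arm --motion '[[[0,-0.03,0.04,0.1,0,0,0],[0,0,0,0.1,0,0,0],[0,0,0,0.1,0,0,0],[0,0,0,0,0,0,0],[0,0,0,0,0,0,0]]]'

```text
t: 41.38
eef_pos: [0.5665, -0.3973, 0.0849]
eef_rot: [0.962, 0.274, 0.0, 0.0]
wrist_force: [0.2, 0.2, -4.8]
gripper_width: 0.0186
grip_force: 70.5
```

```bash
python3 - <<'E'
from h import *
go(.566,-.3975,.0672)
ya=np.arange(28,36,1.)
for c in["top","side"]: 
    im=robot.snapshot(c); p=robot.camera_params(c)
    print(c,"box",[float(k) for k in fit([(im,p)],FIN,.566,-.3975,ya,z0=.030)])
E
```

```text
t 41.4 tcp [ 0.5665 -0.3973  0.0849] tilt [ 0. -0. -1.] turn_z(rad) -0.0 shift [-0.012 -0.002  0.354] j6end 23 w 0.0186 F [ 0.2  0.2 -4.8] grip 70.5
top box [0.566, -0.386, 28.5, 222.0]
side box [0.5655, -0.399, 31.5, 222.0]
```

Side view agrees. Lower gently.

Call:
step_arm --motion '[[[0,-0.01,0,0.06,0,0,0],[0,0,0,0.06,0,0,0],[0,0,0,0.06,0,0,0],[0,0,0,0,0,0,0]]]'

```text
t: 41.98
eef_pos: [0.5658, -0.3973, 0.0753]
eef_rot: [0.962, 0.274, -0.0, -0.0]
wrist_force: [-0.5, -0.4, -4.7]
gripper_width: 0.0189
grip_force: 70.5
```

Call:
step_arm --motion '[[[0,0,0,0.06,0,0,0],[0,0,0,0.06,0,0,0],[0,0,0,0.04,0,0,0],[0,0,0,0.02,0,0,0],[0,0,0,0,0,0,0],[0,0,0,0,0,0,0]]]'

```text
t: 42.72
eef_pos: [0.566, -0.3975, 0.0672]
eef_rot: [0.962, 0.274, -0.0, -0.0]
wrist_force: [-1.4, 0.5, -1.9]
gripper_width: 0.0185
grip_force: 71.1
```

Call:
step_arm --motion '[[[0,0,0,0.03,0,0,0],[0,0,0,0,0,0,0],[0,0,0,0,0,0,0]]]'

```text
t: 43.1
eef_pos: [0.566, -0.3976, 0.0672]
eef_rot: [0.962, 0.274, -0.0, -0.0]
wrist_force: [-5.0, 3.7, 6.6]
gripper_width: 0.0186
grip_force: 72.3
```

Call:
step_arm --motion '[[[0,0,0,-0.02,0,0,0],[0.5,0,0,0,0,0,0],[0.8,0,0,0,0,0,0],[1,0,0,0,0,0,0],[1,0,0,0,0,0,0],[1,0,0,-0.3,0,0,0],[1,0,0,-0.7,0,0,0],[1,0,0,-0.9,0,0,0],[1,0,0,-1,0,0,0],[1,0,0,-1,0,0,0],[1,0,0,-1,0,0,0],[1,0,0,-0.5,0,0,0],[1,0,0,0,0,0,0]]]'

```text
t: 44.72
eef_pos: [0.5668, -0.3983, 0.3407]
eef_rot: [0.962, 0.274, 0.002, 0.003]
wrist_force: [-0.7, -0.5, -0.0]
gripper_width: 0.0855
grip_force: 0.0
```

```bash
python3 - <<'E'
from h import *
go(.40,.28,.36,90); go(.40,.28,.36)
im=robot.snapshot("side"); cv2.imwrite("pics/side1.png",cv2.resize(im[120:420,60:480],None,fx=1.9,fy=1.9))
for n in("controller","headset_band","hook_arm"): print(n,[(np.round(toworld("side",d["xyz"]),4).tolist(),round(d["score"],2)) for d in robot.pinpoint("side",n)][:1])
E
```

```text
t 44.7 tcp [ 0.5668 -0.3983  0.3407] tilt [ 0.005 -0.005 -1.   ] turn_z(rad) 0.555 shift [ -3.337 -13.565  -0.386] j6end 125 w 0.0855 F [-0.7 -0.5 -0. ] grip 0.0
t 44.7 tcp [ 0.5668 -0.3983  0.3407] tilt [ 0.005 -0.005 -1.   ] turn_z(rad) -0.0 shift [  4.315 -13.287  -0.386] j6end 93 w 0.0855 F [-0.7 -0.5 -0. ] grip 0.0
controller [([0.5666, -0.3998, 0.012], 0.66)]
headset_band [([0.3772, 0.2825, 0.1683], 0.87)]
hook_arm [([0.5486, 0.3828, 0.2077], 0.76)]
```

View pics/side1.png

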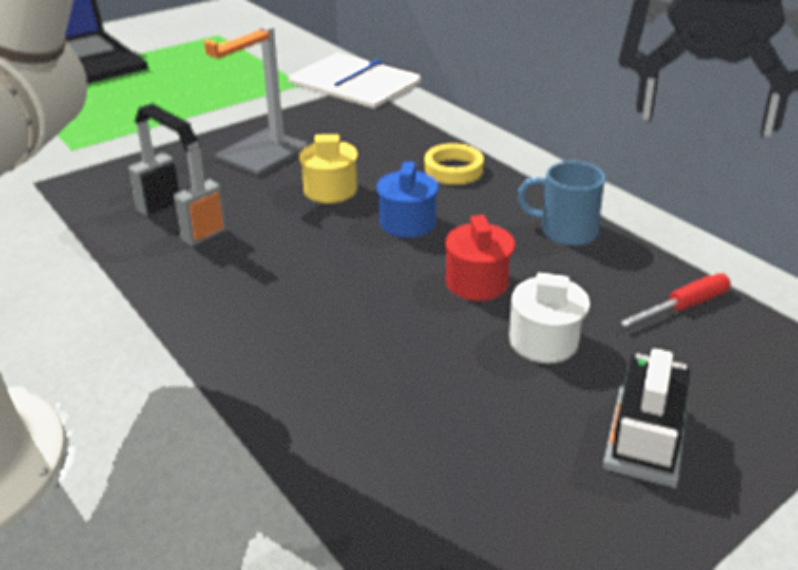

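Everything so far is in place: all lids are flat and the controller is seated on its base at (650,420) in the crop. Now the headset.

```bash
python3 - <<'E'
from h import *
go(.41,.31,.34,10)
E
```

```text
t 44.9 tcp [ 0.5655 -0.397   0.334 ] tilt [-0.003  0.003 -1.   ] turn_z(rad) -1.19 shift [14.465 -0.607 -0.12 ] j6end 27 w 0.0857 F [ 0.1 -0.6 -0.1] grip 0.0
```

Call:
step_arm --motion '[[[1,0,0,-0.1,0,0,-0.17],[1,0,0,-0.1,0,0,-0.17],[1,0,0,0,0,0,-0.17],[1,0,0,0,0,0,-0.17],[1,0,0,0,0,0,-0.17],[1,0,0,0,0,0,-0.17],[1,0,0,0,0,0,-0.17],[1,0.95,-0.04,0,0,0,0],[1,0.95,-0.04,0,0,0,0],[1,0.95,-0.04,0,0,0,0],[1,0.95,-0.04,0,0,0,0],[1,0.95,-0.04,0,0,0,0],[1,0.95,-0.04,0,0,0,0],[1,0.95,-0.04,0,0,0,0],[1,0.95,-0.04,0,0,0,0],[1,0.95,-0.04,0,0,0,0],[1,0.95,-0.04,0,0,0,0],[1,0.95,-0.04,0,0,0,0],[1,0.95,-0.04,0,0,0,0],[1,0.95,-0.04,0,0,0,0]]]'

```text
t: 47.42
eef_pos: [0.4322, 0.2074, 0.3448]
eef_rot: [0.643, 0.766, -0.001, -0.001]
wrist_force: [0.6, -0.1, 0.2]
gripper_width: 0.0853
grip_force: 0.0
```

Call:
step_arm --motion '[[[1,0.8,-0.04,0,0,0,0],[1,0.8,0,0,0,0,0],[1,0.5,0,0,0,0,0],[1,0,0,0,0,0,0],[1,0,0,0,0,0,0]]]'

```text
t: 48.05
eef_pos: [0.413, 0.3084, 0.3454]
eef_rot: [0.643, 0.766, -0.001, -0.0]
wrist_force: [-0.4, -0.6, 0.4]
gripper_width: 0.0856
grip_force: 0.0
```

```bash
python3 - <<'E'
from h import *
import pickle
c=robot.camera_params("wrist"); im=robot.snapshot("wrist"); cv2.imwrite("pics/w10.png",im); pickle.dump((im,c),open("w10.pkl","wb"));T=np.array(c["camera_from_world"])
go(.375,.283,.2)
for n in("headset_band","hook_arm"):
    d=robot.pinpoint("wrist",n)
    print(n,[(np.round(toworld("wrist",k["xyz"],T),4).tolist(),round(k["score"],2)) for k in d][:2])
B=[rect(.024,.094,.168)]; A=[rect(.10,.024,.206)]
t=(cv2.imread("pics/top0.png"),robot.camera_params("top"));s=(cv2.imread("pics/side0.png"),robot.camera_params("side"))
for nm,v in(("w",(im,c)),("t",t),("s",s)):
    print(nm,"band",[float(k) for k in fit([v],B,.375,.283,np.arange(-20,35,3.))],"arm",[float(k) for k in fit([v],A,.544,.384,np.arange(-5,45,3.))])
E
```

```text
t 48.1 tcp [0.4132 0.3083 0.3457] tilt [-0.001 -0.001 -1.   ] turn_z(rad) -0.0 shift [-0.366 -0.84   2.914] j6end 27 w 0.0856 F [0.1 0.2 0.3] grip 0.0
headset_band [([0.3717, 0.2882, 0.1654], 0.58)]
hook_arm [([0.54, 0.3854, 0.207], 0.94)]
w band [0.3745, 0.282, 8.5, 76.0] arm [0.546, 0.3865, 16.0, 122.0]
t band [0.373, 0.286, 6.2, 95.0] arm [0.5405, 0.3815, 19.8, 143.0]
s band [0.371, 0.28, 8.5, 136.0] arm [0.554, 0.375, 29.5, 150.0]
```

View pics/w10.png

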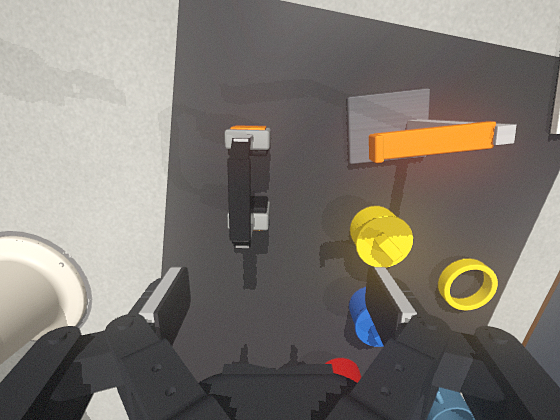

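The headset band runs vertically at x≈240 (138–243). The orange arm runs from its stop (377,148) to the post (497,133), so its free end faces the robot. I'll grip the band 32 mm off-centre so the fingers pass beside the arm.

Call:
step_arm --motion '[[[1,0,0,0,0,0,0.035],[1,-0.52,-0.43,0,0,0,0],[1,-0.51,-0.425,0,0,0,0],[1,0,0,0.8,0,0,0],[1,0,0,0.8,0,0,0],[1,0,0,0.4,0,0,0],[1,0,0,0,0,0,0],[1,0,0,0,0,0,0]]]'

```text
t: 49.2
eef_pos: [0.3787, 0.2523, 0.2477]
eef_rot: [0.656, 0.754, 0.001, 0.001]
wrist_force: [1.2, 0.1, 0.1]
gripper_width: 0.0854
grip_force: 0.0
```

```bash
python3 - <<'E'
from h import *
import pickle
im,c=pickle.load(open("w10.pkl","rb"))
for u,v in((385,137),(495,123),(385,160),(495,148),(377,148),(497,135)): print((u,v),np.round(ray("wrist",u,v,.206,c),4))
c2=robot.camera_params("wrist"); im2=robot.snapshot("wrist"); cv2.imwrite("pics/w11.png",im2)
go(.378,.2513,.148,8)
d=robot.pinpoint("wrist","headset_band"); print([(np.round(toworld("wrist",k["xyz"],np.array(c2["camera_from_world"])),4).tolist(),round(k["score"],2)) for k in d][:2])
print([float(k) for k in fit([(im2,c2)],[rect(.024,.094,.168)],.3735,.283,np.arange(-4,20,2.))])
E
```

```text
(385, 137) [0.4984 0.381  0.206 ]
(495, 123) [0.5913 0.4097 0.206 ]
(385, 160) [0.5042 0.361  0.206 ]
(495, 148) [0.5998 0.3889 0.206 ]
(377, 148) [0.494  0.3702 0.206 ]
(497, 135) [0.5971 0.4002 0.206 ]
t 49.2 tcp [0.3788 0.2524 0.2479] tilt [ 0.003  0.001 -1.   ] turn_z(rad) -0.001 shift [-0.02  -0.02   1.999] j6end 26 w 0.0852 F [-0.1 -0.5  0.1] grip 0.0
[([0.3733, 0.2852, 0.1657], 0.92)]
[0.3715, 0.2855, 14.0, 62.0]
```

View pics/w11.png

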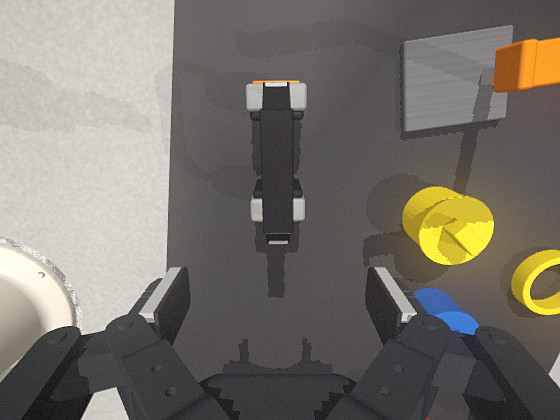

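The band is centred between the fingers (278, rows 108–233), with the grasp offset at about 32 mm. Descend and grip.

Call:
step_arm --motion '[[[1,0,-0.02,0.7,0,0,0],[1,0,0,0.7,0,0,0],[1,0,0,0.5,0,0,0],[1,0,0,0.1,0,0,0],[1,0,0,0,0,0,0],[0,0,0,0,0,0,0],[0,0,0,0,0,0,0],[0,0,0,0,0,0,0],[0,0,0,0,0,0,0],[0,0,0,0,0,0,0],[0,0,0,0,0,0,0],[0,0,0,0,0,0,0]]]' --force 90

```text
t: 50.8
eef_pos: [0.3777, 0.2521, 0.1471]
eef_rot: [0.656, 0.755, 0.001, 0.001]
wrist_force: [1.5, -1.1, 5.9]
gripper_width: 0.0221
grip_force: 88.4
```

Call:
step_arm --motion '[[[0,0,0,-0.2,0,0,0],[0,0,0,-0.5,0,0,0],[0,0,0,-0.5,0,0,0],[0,0,0,-0.4,0,0,0],[0,0,0,-0.2,0,0,0],[0,0,0,0,0,0,0],[0,0,0,0,0,0,0]]]'

```text
t: 51.68
eef_pos: [0.3763, 0.2519, 0.2352]
eef_rot: [0.656, 0.755, -0.001, -0.001]
wrist_force: [0.5, 0.4, -3.0]
gripper_width: 0.022
grip_force: 88.5
```

```bash
python3 - <<'E'
from h import *
t=np.radians(16.8); e=-.0326
g=np.array([.544,.3845])+e*np.array([-np.sin(t),np.cos(t)]); b=g-.15*np.array([np.cos(t),np.sin(t)])
print(g,b)
go(*b,.235,16.8); go(*g,.235,16.8)
im=robot.snapshot("side"); cv2.imwrite("pics/side2.png",cv2.resize(im[80:280,100:380],None,fx=2.5,fy=2.5))
robot.snapshot("side")
print([(np.round(toworld("side",k["xyz"]),4).tolist(),round(k["score"],2)) for k in robot.pinpoint("side","headset_band")][:2])
E
```

```text
[0.55342244 0.35329138] [0.40982451 0.30993661]
t 51.7 tcp [0.3763 0.2519 0.2352] tilt [-0.002 -0.001 -1.   ] turn_z(rad) -0.154 shift [0.918 0.978 0.003] j6end 20 w 0.022 F [ 0.5  0.4 -3. ] grip 88.5
t 51.7 tcp [0.3763 0.2519 0.2352] tilt [-0.002 -0.001 -1.   ] turn_z(rad) -0.154 shift [9.180e-01 3.978e+00 3.000e-03] j6end 16 w 0.022 F [ 0.5  0.4 -3. ] grip 88.5
[([0.3709, 0.2845, 0.2559], 0.84)]
```

View pics/side2.png

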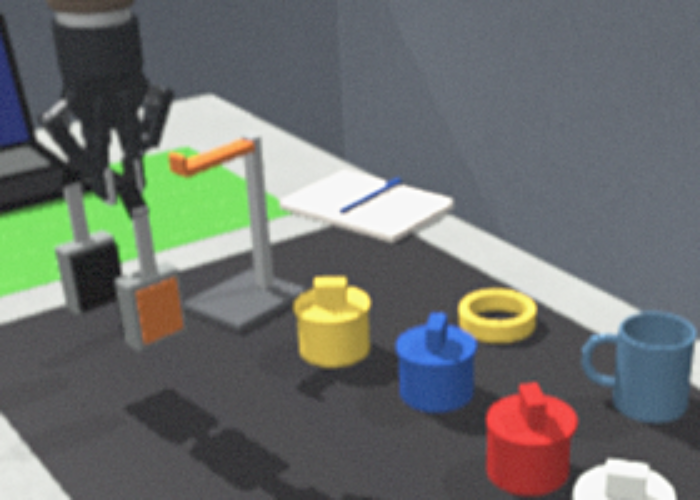

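The headset is held level. Rotate to the arm's direction, then slide in over the arm above the stop.

Call:
step_arm --motion '[[[0,0,0,0,0,0,-0.08],[0,0,0,0,0,0,-0.074],[0,0.46,0,0,0,0,0],[0,0.46,0,0,0,0,0],[0,0,0.4,0,0,0,0],[0,0,0.5,0,0,0,0],[0,0,0.5,0,0,0,0],[0,0,0.5,0,0,0,0],[0,0,0.5,0,0,0,0],[0,0,0.5,0,0,0,0],[0,0,0.5,0,0,0,0],[0,0,0.4,0,0,0,0],[0,0,0.18,0,0,0,0],[0,0,0,0,0,0,0],[0,0,0,0,0,0,0]]]'

```text
t: 53.7
eef_pos: [0.5535, 0.3536, 0.2362]
eef_rot: [0.596, 0.803, -0.0, -0.0]
wrist_force: [0.3, -0.8, -1.9]
gripper_width: 0.0215
grip_force: 88.6
```

```bash
python3 - <<'E'
from h import *
go(.5534,.3533,.194,16.8)
ims=[robot.snapshot(c) for c in("side","top")]
cv2.imwrite("pics/st3.png",np.hstack([cv2.resize(ims[0][90:250,130:290],(400,400)),cv2.resize(ims[1][150:270,70:190],(400,400))]))
for c in("side","top"):
  for n in("headset_band","hook_arm"): print(c,n,[(np.round(toworld(c,k["xyz"]),4).tolist(),round(k["score"],2)) for k in robot.pinpoint(c,n)][:1])
E
```

```text
t 53.7 tcp [0.5535 0.3536 0.2362] tilt [-0.001 -0.    -1.   ] turn_z(rad) 0.0 shift [-0.005 -0.004  0.844] j6end 16 w 0.0215 F [ 0.3 -0.8 -1.9] grip 88.6
side headset_band [([0.5415, 0.3848, 0.2551], 0.72)]
side hook_arm [([0.5474, 0.3857, 0.2061], 0.6)]
top headset_band [([0.5682, -0.398, -0.0003], 0.74)]
top hook_arm [([0.54, 0.3834, 0.2031], 0.73)]
```

View pics/st3.png

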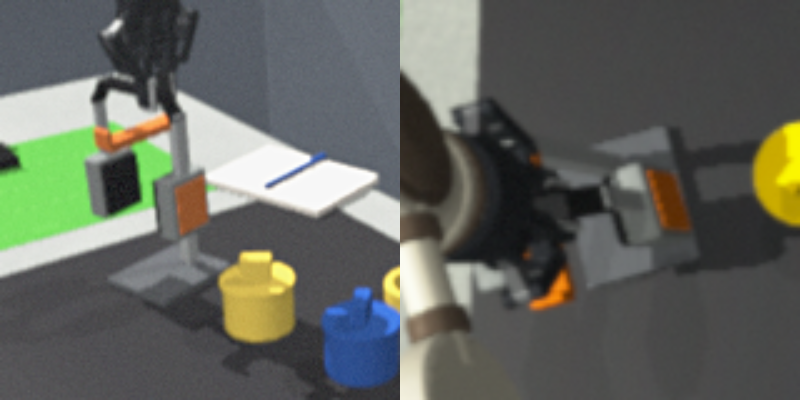

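The band is centred over the arm in both views. Lower it.

Call:
step_arm --motion '[[[0,0,0,0.2,0,0,0],[0,0,0,0.2,0,0,0],[0,0,0,0.2,0,0,0],[0,0,0,0.15,0,0,0],[0,0,0,0.05,0,0,0],[0,0,0,0.04,0,0,0],[0,0,0,0,0,0,0],[0,0,0,0,0,0,0]]]'

```text
t: 55.0
eef_pos: [0.5544, 0.3537, 0.1948]
eef_rot: [0.596, 0.803, 0.0, 0.0]
wrist_force: [-0.3, 0.8, -2.9]
gripper_width: 0.0218
grip_force: 88.6
```

Call:
step_arm --motion '[[[0,0,0,0.03,0,0,0],[0,0,0,0.02,0,0,0],[0,0,0,0,0,0,0],[0,0,0,0,0,0,0]]]'

```text
t: 55.5
eef_pos: [0.5545, 0.3537, 0.1928]
eef_rot: [0.596, 0.803, 0.0, 0.0]
wrist_force: [-0.8, -0.9, 2.8]
gripper_width: 0.0218
grip_force: 89.4
```

Call:
step_arm --motion '[[[0.3,0,0,0,0,0,0],[0.45,0,0,0,0,0,0],[0.6,0,0,0,0,0,0],[0.6,0,0,0,0,0,0],[0.6,0,0,0,0,0,0],[0.6,0,0,-0.2,0,0,0],[0.6,0,0,-0.4,0,0,0],[0.6,0,0,-0.6,0,0,0],[0.6,0,0,-0.9,0,0,0],[0.6,0,0,-0.9,0,0,0],[0.6,0,-0.9,0,0,0,0],[0.6,0,-0.9,0,0,0,0],[0.6,0,-0.9,0,0,0,0],[0.6,0,-0.9,0,0,0,0],[0.6,0,0,0,0,0,0],[0.6,0,0,0,0,0,0]]]'

```text
t: 57.5
eef_pos: [0.3826, 0.3019, 0.3435]
eef_rot: [0.596, 0.803, 0.001, 0.001]
wrist_force: [0.6, -0.4, -0.2]
gripper_width: 0.0513
grip_force: 0.0
```

```bash
python3 - <<'E'
from h import *
go(.5534,.3533,.194,16.8)
ims=[robot.snapshot(c) for c in("side","top")]
cv2.imwrite("pics/st4.png",np.hstack([cv2.resize(ims[0][90:390,130:430],(400,400)),cv2.resize(ims[1][90:330,90:450],(400,267))[:,:] if 0 else cv2.resize(ims[1][120:300,90:270],(400,400))]))
for n in"headset_band hook_arm controller tub_blue lid_blue tub_yellow lid_yellow tub_red lid_red tub_white lid_white mug tape_roll screwdriver".split(): print(n,[(np.round(toworld("side",k["xyz"]),3).tolist(),round(k["score"],2)) for k in robot.pinpoint("side",n)][:1])
E
```

```text
t 57.5 tcp [0.3826 0.3019 0.3435] tilt [ 0.003  0.001 -1.   ] turn_z(rad) 0.0 shift [-2.000e-03  3.567e+00  2.989e+00] j6end 16 w 0.0513 F [ 0.6 -0.4 -0.2] grip 0.0
headset_band [([0.547, 0.383, 0.215], 0.81)]
hook_arm [([0.547, 0.383, 0.208], 0.56)]
controller [([0.568, -0.4, 0.013], 0.61)]
tub_blue [([0.632, 0.079, -0.0], 0.79)]
lid_blue [([0.628, 0.081, 0.045], 0.85)]
tub_yellow [([0.593, 0.228, 0.003], 0.79)]
lid_yellow [([0.59, 0.225, 0.049], 0.69)]
tub_red [([0.612, -0.093, -0.002], 0.69)]
lid_red [([0.612, -0.092, 0.048], 0.88)]
tub_white [([0.599, -0.225, -0.001], 0.96)]
lid_white [([0.6, -0.228, 0.046], 0.62)]
mug [([0.797, -0.083, -0.002], 0.79)]
tape_roll [([0.781, 0.16, 0.007], 0.65)]
screwdriver [([0.761, -0.283, 0.003], 0.86)]
```

View pics/st4.png

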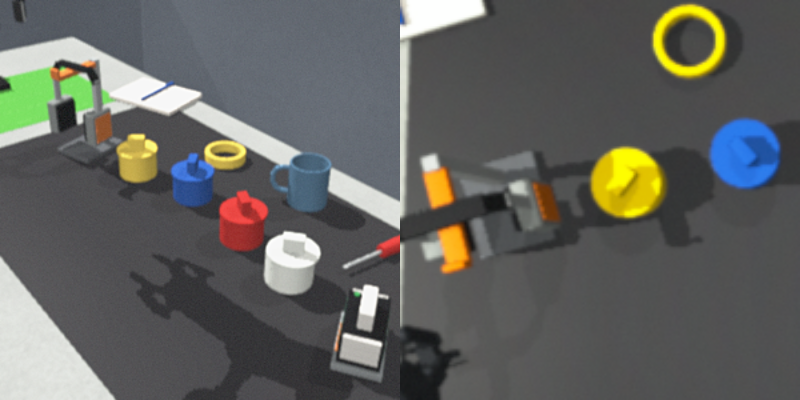

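The headset hangs level on the arm, all four lids are flat, and the controller is seated. The bystanders are where they were and the arm is clear. Handing in.

```bash
python3 -c "
from rig import robot
print(robot.finish_job())"
```

```text
the job is handed in; nothing more can be done
None
```

The bench is closed down and handed in after about 58 s: all four tubs have their own-colour lids fully on, the controller is seated on its charging base, and the headset hangs by its band on the hook arm.

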